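Centre the ball finial on its brick pier

ROBOT

A 7-joint arm with a two-finger parallel gripper is mounted at the origin on the work surface. World frame = base frame: x ahead of the robot, y to its left, z up, the work surface at z = 0. Lengths are in m, angles in rad, forces in N, time in s.
With the tool pointing down it reaches from about 0.35 to 0.9 m from the base axis. Payload 8.1 kg.
Tool frame: the origin (TCP) lies at the very end of the fingers, on their centre line; the grasp point (between the pads) lies 19 mm behind it (arm.grip_depth is the distance from the TCP to the grasp point, in m); x points along the fingers, z is the direction in which the jaws open and shut, and the axes are right-handed (so a half turn about x gives the same grasp; the last joint's range is limited). The gripper opens to 92 mm and grips with 3 to 60 N. Pads are 19 mm wide; open, the fingers measure 130 mm over their backs; the gripper's body (75 mm by 190 mm) begins 47 mm behind the grasp point.
Start: joints at [-1.265, 0.434, 0.025, 1.573, -0.012, 1.134, -0.075], TCP at [0.248, 0.574, 0.227] pointing down, gripper open.
Joint ranges: [-2.62, 2.62], [-0.44, 2.09], [-1.27, 1.32], [0.08, 2.57], [-1.32, 4.46], [0.12, 2], [-2.74, 2.74]. Speed limits (rad/s): [2.22, 2.22, 3.01, 3.01, 3.14, 3.14, 3.14].

INTERFACE

Orientations are given as a rotation vector (axis times angle).
In Python, from cell import status, cams, arm gives the robot as it stands. The module is installed in compiled form; this text tells all that it offers.
- The arm moves only by the tool step_arm, never from a script. Its argument "rows" is a list of rows, each a list of 7 numbers: the gripper command: -1 is fully open, 1 is shut, values between are in proportion, then the shift along the tool's x, y, z as a fraction of full scale, then the turn, a rotation vector about the tool's x, y, z as a fraction of full scale. In form: [[grip, x, y, z, rx, ry, rz], ...]. A call has 1 to 12 rows; each row is the pose to reach, as a shift and turn from the pose commanded when the call began, along the tool's axes at that moment; what a row does not reach only later rows make up. Full scale, the value 1, is 80 cm for a shift and 60 degrees for a turn. A row lasts 1/12 s, in which the tool goes at most 41.7 mm and 7.16 degrees, less where a joint would pass 70% of its speed; a pose out of reach is approached as far as the arm can. A call with a number of a shift or a turn outside -1 to 1 is refused whole. A call with a gripper value outside its range is refused whole. The fingers move at their own pace and stop on an object; "newtons" is the grip in N (left out, the last holds). Time passes only in rows, so rows that repeat a pose let the fingers close. It gives the time, the measured TCP pose, the force and the opening at its end, in the units of the state.
- status.observe(): the state, without advancing time (a new reading comes with each control period).
- cams.get_image(name): name is "side" or "top"; returns a dict with "pixels" (400x640x3 uint8, red, green, blue), "range_z" (400x640 float32, m along the optical axis (not along the pixel's ray), 0 where there is no reading), "camera_matrix" (3x3 intrinsics, pixels), "distortion" ([k1, k2, p1, p2, k3] as OpenCV has them; the pictures are not rectified), "eye" and "attitude" of the camera in the world. Camera axes: x right, y down, z forward; pixel columns grow to the right and rows downward; lengths in m; the calibration is good to about 2 mm. A picture is of the moment at which its call begins.
- arm.sign_off(): hands the job in, once; it reports no verdict.
The state is a dict: "clock": time; "joints": joint angles; "dq": joint speeds; "joint_efforts": joint torques, N m; "position": TCP position; "ee_rot": TCP orientation; "force": force on the tool from outside, world axes, zero at the start; "ft_torque": the same for the moment, N m; "width": opening from 0.0 (shut) to 1.0 (fully open).
Only numpy, scipy, OpenCV 4.12 (cv2) and the standard library are available. Lean on these libraries where they do the work, as an engineer would, in place of code of your own. Each camera call takes 0.05 s, during which the arm holds its last target.

TASK

The grey ball finial stands off-centre on its red brick pier. Without gripping or lifting it, push it low on its foot with light, slow taps of the fingers until it stands upright in the middle of the pier's top, to within about 5 mm, then leave it standing there. It is wobbly, so do not topple it, and leave the pyramid cap on the other pier and everything else on the table where it is.

Things in the scene. Friction and masses are not known exactly. Their poses are not given: they have to be found in the camera images.
- finial: loose grey cast-stone ball finial, 190 g, 62 mm tall, round about z (up), off-centre on its pier. Origin: middle of the underside. From below: boss 34 mm wide, 2.5 high, on which it rocks; disc foot 52 mm wide, 2.5 to 14 mm up; neck 20 mm wide, 22 up; ball 40 mm wide centred 42 up. Slides when pushed slowly at the foot (about 1 N); rocks or topples when pushed at the ball
- pier_top (a point): the middle of the top face of the pier that carries the finial; z up, x and y along the pier's sides. The pier is fixed, of two red half bricks, 110 x 110 mm and 108 mm high, flat on top, at any yaw. The other pier is alike
- cap: grey stepped pyramid cap, 90 mm square and 44 mm high, loose, correctly set on the other pier; origin in the middle of its underside; to be left alone
- closer: small buff cut brick, 110 x 52 x 50 mm, stands between the piers, origin at its underside; a bystander
- tape: black tape measure, 66 mm square, 34 high, origin at its underside; a bystander
- line_block: small L-shaped wooden corner block, 90 x 53 x 30 mm, origin at its underside; a bystander
- trowel: gauging trowel with blue handle, lying flat, along its own x from -115 mm (handle end) to +180 mm (blade end) and 70 mm wide, origin at its underside; a bystander
- mallet: rubber mallet with wooden handle, 290 mm long, lying, origin at its underside; a bystander
- goggles: clear safety glasses, about 150 x 150 mm, lying, origin at its underside; a bystander
There are look-alikes about, which are no part of the job. Leave any orange or pink look-alike of the finial alone.

How it is judged:
At the end, for the whole second after the job is handed in: The finial stands still and upright (within 0.06 rad) on the pier's top, its axis within 7 mm of the middle of the top (horizontal distance between finial and pier_top below 0.007 m and angle between finial's own z axis and vertical below 0.06 rad and z of finial in the frame of pier_top between -0.003 and 0.004 m and linear speed of finial below 0.01 m/s); the robot touches nothing.
It fails at once if the finial topples (leans more than 0.5 rad) or is knocked off the pier (angle between finial's own z axis and vertical above 0.5 rad or z of finial in the frame of pier_top below -0.01 m).
It fails at once if the finial is lifted: the middle of its underside more than 15 mm above the pier's top (z of finial in the frame of pier_top above 0.015 m).
It fails at once if the finial is pressed or gripped with more than 12 N (contact force between any of the fingers, the arm and finial above 12 N).
It fails at once if the finial is flicked: it moves faster than 0.3 m/s (linear speed of finial above 0.3 m/s).
It fails at once if the pyramid cap is moved more than 8 mm, or another listed thing more than 20 mm (distance of cap from where it was at the start of the episode above 0.008 m or distance of any of closer, tape, line_block, trowel, mallet, goggles from where it was at the start of the episode above 0.02 m).
It also fails if it takes over 54 s, if anything falls off the work surface, if the arm or the gripper's body presses on something with over 40 N, if the wrist force passes 120 N, or if a joint passes its speed limit or range.

## Working session

There is one attempt and no reset: what is moved stays moved. The work goes in short steps, Python scripts to look and compute and a tool call to move; the robot and the scene stay as the last step left them, time stands still between calls to the robot, and variables do not carry over. Pictures are saved under pics/ and viewed, and the job is handed in when it is done.

Besides the shell and the picture viewer there is one more tool, called after "Call:" in YAML: its name, and indented under it one key for each argument. step_arm: Moves the arm, as the interface text tells. Its arguments: {"type":"object","properties":{"rows":{"type":"array","items":{"type":"array","items":{"type":"number"}}},"newtons":{"type":"number"}},"required":["rows"]}

```bash
mkdir -p pics; cat > h.py <<'E'
import numpy as np, cv2
from cell import status, cams, arm
def grab(n):
    d=cams.get_image(n); return d
E
python3 - <<'E'
from h import *
print(status.observe())
for n in("side","top"):
    d=grab(n); cv2.imwrite(f"pics/{n}0.png",d["pixels"][...,::-1]); np.save(f"pics/{n}0.npy",d["range_z"])
    print(n,d["camera_matrix"],d["distortion"],d["eye"],d["attitude"])
E
```

```text
{'clock': 0.0, 'joints': array([-1.26461446,  0.43524158,  0.02495906,  1.57412076, -0.01161804,
        1.13398971, -0.07510429]), 'dq': array([-5.24358854e-05, -4.51610028e-04, -8.96527909e-04, -1.15467783e-03,
       -4.19688607e-04,  2.21643067e-03, -1.00698112e-03]), 'joint_efforts': array([ 4.50824182e-04, -6.67833924e+01,  9.85170454e-01, -3.14460254e+01,
       -6.06646598e-02,  4.27353778e-02,  1.41910205e-04]), 'position': array([0.24826461, 0.57300455, 0.2259241 ]), 'ee_rot': array([-0.90396222,  1.37663062,  0.9023373 ]), 'force': array([ 0.11672787,  0.01527139, -0.27930169]), 'ft_torque': array([-0.01660855, -0.03516349,  0.01821571]), 'width': 0.9992702767938124}
side [[483.32094453   0.         317.15167188]
 [  0.         483.32094453 197.54495003]
 [  0.           0.           1.        ]] [-0.00841823  0.          0.          0.          0.        ] [ 0.326447   -0.89298766  1.14078229] [-2.40425583  0.3635266  -0.11011134]
top [[391.30448321   0.         316.1708299 ]
 [  0.         391.30448321 193.87258983]
 [  0.           0.           1.        ]] [-0.04931882  0.          0.          0.          0.        ] [ 0.43864555 -0.03730107  1.04173996] [-2.13139119  2.12879527 -0.12613013]
```

View pics/side0.png

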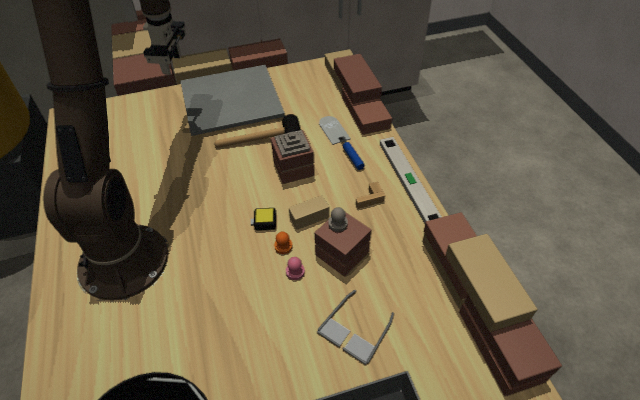

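View pics/top0.png

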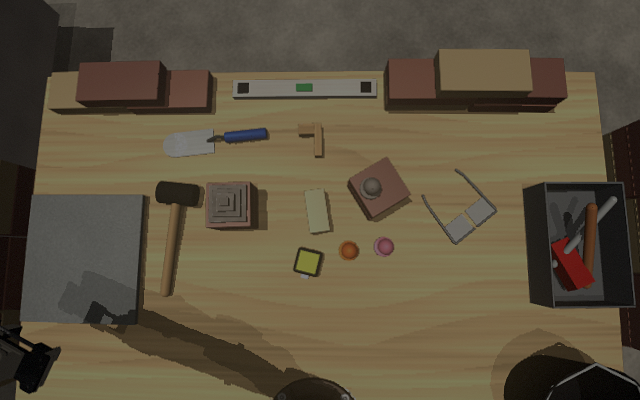

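The top view shows the arm's shadow at lower left and two piers. These could be taken for the finial:
- **Grey finial:** top (372,187), side (338,217), standing on a red pier.
- **Orange look-alike:** top (349,250), on the table.
- **Pink look-alike:** top (385,246), on the table.

I choose the grey one on the pier. I'll measure it and check it in a close crop.

```bash
cat > h.py <<'E'
import numpy as np, cv2
from scipy.spatial.transform import Rotation as R
from scipy.optimize import least_squares
from cell import status, cams, arm
def grab(n): return cams.get_image(n)
def rays(d,uv):
    p=cv2.undistortPoints(np.asarray(uv,float).reshape(-1,1,2),np.array(d["camera_matrix"]),np.array(d["distortion"])).reshape(-1,2)
    return np.c_[p,np.ones(len(p))]
def rot(d):
    a=np.array(d["attitude"]); return a if a.shape==(3,3) else R.from_rotvec(a).as_matrix()
def cloud(d,uv):
    uv=np.asarray(uv); z=d["range_z"][uv[:,1],uv[:,0]]
    return np.array(d["eye"])+(rays(d,uv)*z[:,None])@rot(d).T, z>0
def onplane(d,uv,h):
    e=np.array(d["eye"]); w=rays(d,uv)@rot(d).T
    return e+w*((h-e[2])/w[:,2])[:,None]
def project(d,P):
    q=(np.asarray(P)-np.array(d["eye"]))@rot(d)
    return cv2.projectPoints(q,np.zeros(3),np.zeros(3),np.array(d["camera_matrix"]),np.array(d["distortion"]))[0].reshape(-1,2)
def box(d,x0,x1,y0,y1):
    v,u=np.mgrid[y0:y1,x0:x1]; return np.c_[u.ravel(),v.ravel()]
BOX={"top":(335,425,145,230),"side":(305,385,195,285)}
def measure(d,n):
    uv=box(d,*BOX[n]); P,ok=cloud(d,uv); c=d["pixels"][uv[:,1],uv[:,0]].astype(float)
    sat=(c.max(1)-c.min(1))/(c.max(1)+1)
    red=(sat>0.22)&(c[:,0]>c[:,1])
    out={}
    t=ok&(abs(P[:,2]-.108)<.006)&red
    Q=onplane(d,uv[t],.108)[:,:2]
    r=cv2.minAreaRect((Q*1000).astype(np.float32)); out["pier"]=r
    b=ok&(P[:,2]>.134)&~red&(sat<.3)
    B=P[b]
    if len(B)>15:
        f=least_squares(lambda c:np.linalg.norm(B-c,axis=1)-.02,B.mean(0)-[0,0,.01],loss="soft_l1",f_scale=.002)
        out["ball"]=f.x; out["nb"]=len(B)
    return out
E
python3 - <<'E'
from h import *
for n in("side","top"):
    d=grab(n); o=measure(d,n); print(n,o)
    x0,x1,y0,y1=BOX[n]
    im=d["pixels"][y0:y1,x0:x1,::-1]
    cv2.imwrite(f"pics/{n}_crop.png",cv2.resize(im,None,fx=6,fy=6,interpolation=cv2.INTER_NEAREST))
    # table & pier heights
    P,ok=cloud(d,box(d,*BOX[n])); h,e=np.histogram(P[ok,2],np.arange(-.01,.19,.004)); print([(round(a,3),int(b)) for a,b in zip(e,h) if b>20])
E
```

```text
side {'pier': ((597.1473388671875, -166.31967163085938), (111.87309265136719, 110.52277374267578), 31.054561614990234), 'ball': array([ 0.59304697, -0.13900403,  0.14825514]), 'nb': 155}
[(np.float64(-0.01), 129), (np.float64(-0.006), 1532), (np.float64(-0.002), 1920), (np.float64(0.002), 296), (np.float64(0.006), 90), (np.float64(0.01), 83), (np.float64(0.014), 92), (np.float64(0.018), 93), (np.float64(0.022), 100), (np.float64(0.026), 133), (np.float64(0.03), 93), (np.float64(0.034), 67), (np.float64(0.038), 61), (np.float64(0.042), 145), (np.float64(0.046), 300), (np.float64(0.05), 83), (np.float64(0.058), 34), (np.float64(0.062), 45), (np.float64(0.066), 38), (np.float64(0.07), 48), (np.float64(0.074), 48), (np.float64(0.078), 50), (np.float64(0.082), 46), (np.float64(0.086), 50), (np.float64(0.09), 43), (np.float64(0.094), 55), (np.float64(0.098), 72), (np.float64(0.102), 449), (np.float64(0.106), 552), (np.float64(0.11), 66), (np.float64(0.114), 27), (np.float64(0.118), 83), (np.float64(0.122), 56), (np.float64(0.15), 22), (np.float64(0.154), 29), (np.float64(0.158), 29), (np.float64(0.162), 45), (np.float64(0.166), 32)]
top {'pier': ((597.7308349609375, -161.78781127929688), (109.8368148803711, 110.64258575439453), 31.208410263061523), 'ball': array([ 0.59222865, -0.1383683 ,  0.14944421]), 'nb': 131}
[(np.float64(-0.006), 1069), (np.float64(-0.002), 3681), (np.float64(0.002), 588), (np.float64(0.046), 27), (np.float64(0.102), 291), (np.float64(0.106), 1226), (np.float64(0.11), 123), (np.float64(0.118), 60), (np.float64(0.122), 80), (np.float64(0.154), 33), (np.float64(0.158), 48), (np.float64(0.162), 66), (np.float64(0.166), 58)]
```

```bash
cd pics; python3 -c "
import cv2;a=cv2.imread('top_crop.png');b=cv2.imread('side_crop.png')
import numpy as np
h=max(a.shape[0],b.shape[0]);f=lambda x:cv2.copyMakeBorder(x,0,h-x.shape[0],0,0,0)
c=np.hstack([f(a),f(b)]);c=cv2.resize(c,None,fx=.75,fy=.75);print(c.shape);cv2.imwrite('crops.png',c)"
```

```text
(405, 765, 3)
```

View pics/crops.png

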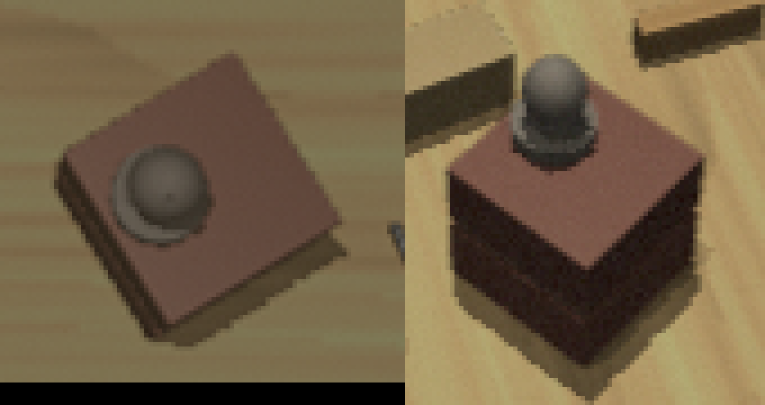

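The crop confirms it: a grey ball finial on a disc foot, off-centre towards the left corner of the red pier. Next I'll refine the pier fit by fitting a square to the face outline, and work out the tool axes.

```bash
cat >> h.py <<'E'
def square(d,n):
    x0,x1,y0,y1=BOX[n]; c=d["pixels"][y0:y1,x0:x1].astype(float); uv=box(d,*BOX[n])
    P,ok=cloud(d,uv); ok=(ok&(P[:,2]>.098)).reshape(c.shape[:2])
    sat=(c.max(2)-c.min(2))/(c.max(2)+1)
    face=ok&(P[:,2].reshape(ok.shape)<.116)&(sat>.2)
    med=np.median(c[face].sum(1)); face&=c.sum(2)>.75*med
    m=cv2.morphologyEx(face.astype(np.uint8),cv2.MORPH_OPEN,np.ones((3,3)))
    ct=max(cv2.findContours(m,cv2.RETR_EXTERNAL,cv2.CHAIN_APPROX_NONE)[0],key=cv2.contourArea).reshape(-1,2)+[x0,y0]
    Q=onplane(d,ct,.108)[:,:2]
    def res(p):
        a=p[2]; M=np.array([[np.cos(a),np.sin(a)],[-np.sin(a),np.cos(a)]])
        q=abs((Q-p[:2])@M.T)-p[3]
        return np.where((q>0).all(1),np.hypot(*q.T),q.max(1))
    f=least_squares(res,[.597,-.163,np.deg2rad(31),.0545],loss="soft_l1",f_scale=.0008)
    return f.x,np.median(abs(res(f.x)))
def foot(d,n,p0):
    # grey pixels: ball+foot silhouette; foot top plane ring by depth at z~.122
    uv=box(d,*BOX[n]); P,ok=cloud(d,uv); c=d["pixels"][uv[:,1],uv[:,0]].astype(float)
    b=ok&(P[:,2]>.115)&(P[:,2]<.128)&(np.hypot(*(P[:,:2]-p0[:2]).T)<.034)
    return uv[b],P[b]
E
python3 - <<'E'
from h import *
for n in("side","top"):
    d=grab(n); s,e=square(d,n); o=measure(d,n)
    print(n,s.round(4),e.round(5),o["ball"].round(4),"to go",((s[:2]-o["ball"][:2])*1000).round(1))
    uv,P=foot(d,n,o["ball"]); 
    Q=onplane(d,uv,.122)[:,:2]; (cx,cy),r=cv2.minEnclosingCircle((Q*1000).astype(np.float32)); print("foot circ",cx,cy,r,len(uv))
s=status.observe(); print(s["position"],R.from_rotvec(s["ee_rot"]).as_matrix().round(4))
E
```

```text
side [ 0.5972 -0.1655  0.5526  0.0515] 0.002 [ 0.5927 -0.1385  0.148 ] to go [  4.5 -27.1]
foot circ 591.5341186523438 -142.37733459472656 26.818649291992188 160
top [ 0.5982 -0.1618  0.5401  0.0526] 0.00142 [ 0.5923 -0.1385  0.1494] to go [  5.8 -23.3]
foot circ 591.8065795898438 -138.01571655273438 26.31757354736328 148
[0.24840637 0.57336951 0.2264784 ] [[-1.000e-04 -9.176e-01  3.976e-01]
 [-4.000e-04  3.976e-01  9.176e-01]
 [-1.000e+00 -0.000e+00 -5.000e-04]]
```

Call:
step_arm:
  rows:
    - [0.35,0,-0.354,-0.297,0.436,0,0]
    - [0.35,0,-0.354,-0.297,0.436,0,0]
    - [0.35,0,-0.354,-0.297,0.436,0,0]
    - [0.35,0,-0.354,-0.297,0.436,0,0]
    - [0.35,0,-0.354,-0.297,0.436,0,0]
    - [0.35,0,-0.354,-0.297,0.436,0,0]
    - [0.35,0,-0.354,-0.297,0.436,0,0]
    - [0.35,0,-0.354,-0.297,0.436,0,0]
    - [0.35,0,-0.354,-0.297,0.436,0,0]
    - [0.35,0,-0.354,-0.297,0.436,0,0]
    - [0.35,0,-0.354,-0.297,0.436,0,0]
    - [0.35,0,-0.354,-0.297,0.436,0,0]
  newtons: 10

```text
clock: 1.3
position: [0.4137, 0.2434, 0.2268]
ee_rot: [-0.551, 1.499, 0.552]
force: [-1.2, 0.6, -0.1]
width: 0.326
```

```bash
cat >> h.py <<'E'
def togo(tgt,yaw_z):
    s=status.observe(); M=R.from_rotvec(s["ee_rot"]).as_matrix()
    a=np.deg2rad(yaw_z); z=np.array([np.cos(a),np.sin(a),0]); x=np.array([0,0,-1.]); G=np.c_[x,np.cross(z,x),z]
    print("t",round(s["clock"],2),"pos",s["position"].round(4),"w",round(s["width"],3),"F",s["force"].round(2),"zyaw",np.degrees(np.arctan2(M[1,2],M[0,2])).round(2))
    print("shift",(M.T@(np.array(tgt)-s["position"])/.8).round(4),"turn",(np.degrees(R.from_matrix(M.T@G).as_rotvec())/60).round(4))
E
python3 -c "
from h import *
togo([.579,-.088,.2],14.3)"
```

```text
t 1.3 pos [0.4137 0.2434 0.2268] w 0.326 F [-1.22  0.61 -0.07] zyaw 40.4
shift [ 0.0333 -0.4494 -0.1111] turn [ 4.35e-01  2.00e-04 -5.00e-04]
```

Call:
step_arm:
  rows:
    - [0.35,0.033,-0.449,-0.111,0.435,0,0]
    - [0.35,0.033,-0.449,-0.111,0.435,0,0]
    - [0.35,0.033,-0.449,-0.111,0.435,0,0]
    - [0.35,0.033,-0.449,-0.111,0.435,0,0]
    - [0.35,0.033,-0.449,-0.111,0.435,0,0]
    - [0.35,0.033,-0.449,-0.111,0.435,0,0]
    - [0.35,0.033,-0.449,-0.111,0.435,0,0]
    - [0.35,0.033,-0.449,-0.111,0.435,0,0]
    - [0.35,0.033,-0.449,-0.111,0.435,0,0]
    - [0.35,0.033,-0.449,-0.111,0.435,0,0]
    - [0.35,0.033,-0.449,-0.111,0.435,0,0]
    - [0.35,0.033,-0.449,-0.111,0.435,0,0]

```text
clock: 2.3
position: [0.5792, -0.0862, 0.1997]
ee_rot: [-0.197, 1.563, 0.199]
force: [-0.8, 1.1, -0.5]
width: 0.325
```

```bash
python3 -c "
from h import *
togo([.579,-.088,.113],14.3)
for n in ('top','side'):
    d=grab(n); cv2.imwrite(f'pics/{n}1.png',cv2.resize(d['pixels'][120:300,220:460,::-1],None,fx=3,fy=3))
    p=status.observe()['position']; print(n,(project(d,[p])-[220,120])*3)
"
```

```text
t 2.3 pos [ 0.5792 -0.0862  0.1997] w 0.325 F [-0.83  1.06 -0.54] zyaw 14.43
shift [ 0.1084 -0.0023 -0.0008] turn [ 0.0021 -0.0008 -0.0011]
top [[390.68258857 201.84020657]]
side [[320.98462162 203.90412715]]
```

View pics/side1.png

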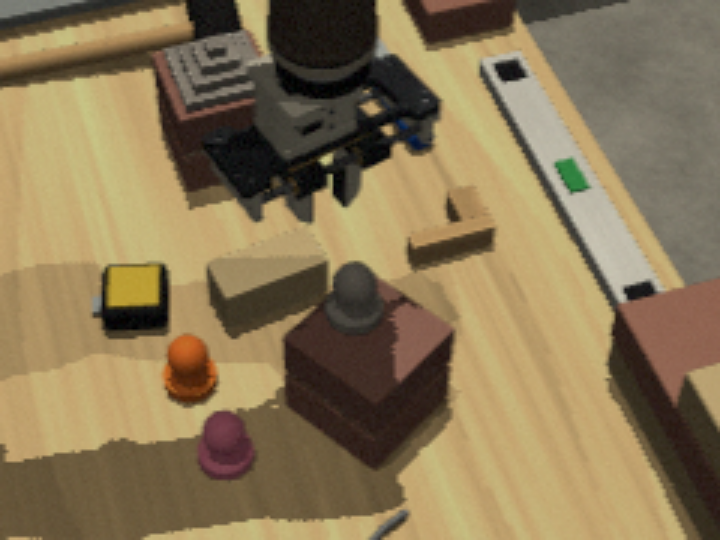

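View pics/top1.png

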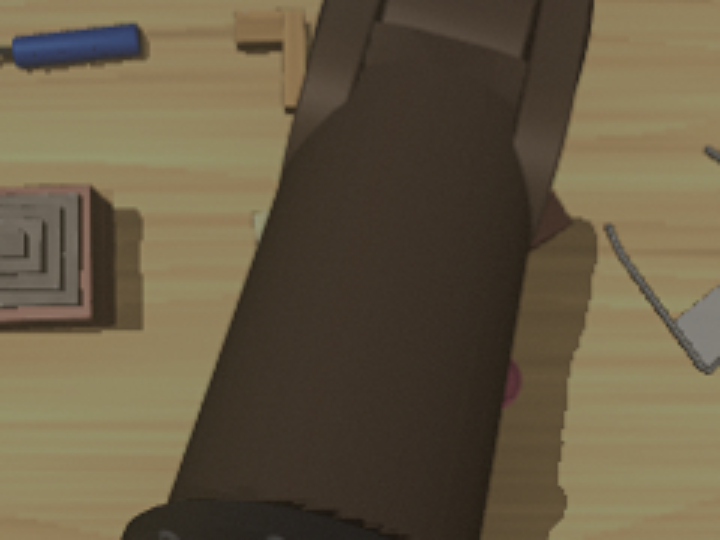

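The side view shows the two finger tips at about (300,210) and (345,195), with the finial clear at (355,295). The top view is blocked by the arm. A grey nub hangs at (255,208), so I'll check its height before descending.

```bash
python3 -c "
from h import *
d=grab('side')
for x,y in ((255,205),(256,212),(300,205),(303,213),(345,190),(420,140)):
    u,v=220+x//3,120+y//3; P,ok=cloud(d,np.array([[u,v]])); print((x,y),P.round(3),ok)
s,e=square(d,'side');print(s,e)
"
```

```text
(255, 205) [[ 0.506 -0.143  0.286]] [ True]
(256, 212) [[ 0.506 -0.144  0.28 ]] [ True]
(300, 205) [[ 0.554 -0.105  0.229]] [ True]
(303, 213) [[ 0.556 -0.107  0.219]] [ True]
(345, 190) [[ 0.599 -0.092  0.219]] [ True]
(420, 140) [[ 0.663 -0.097  0.267]] [ True]
[ 0.59638816 -0.16922212  0.54675285  0.05045843] 0.003062287583247593
```

Call:
step_arm:
  rows:
    - [0.35,0.02,-0.002,0,0,0,0]
    - [0.35,0.04,-0.002,0,0,0,0]
    - [0.35,0.06,-0.002,0,0,0,0]
    - [0.35,0.07,-0.002,0,0,0,0]
    - [0.35,0.07,-0.002,0,0,0,0]

```text
clock: 2.87
position: [0.5784, -0.0882, 0.1428]
ee_rot: [-0.197, 1.565, 0.198]
force: [-0.5, -0.3, 0.3]
width: 0.324
```

Call:
step_arm:
  rows:
    - [0.35,0.012,0,0.001,0,0,0]
    - [0.35,0.024,0,0.001,0,0,0]
    - [0.35,0.032,0,0.001,0,0,0]
    - [0.35,0.037,0,0.001,0,0,0]
    - [0.35,0.037,0,0.001,0,0,0]
    - [0.35,0.037,0,0.001,0,0,0]

```text
clock: 3.37
position: [0.5802, -0.0896, 0.1146]
ee_rot: [-0.196, 1.562, 0.196]
force: [-0.9, 0.5, -0.2]
width: 0.326
```

```bash
python3 -c "
from h import *
togo([.579,-.088,.113],14.3)
d=grab('side'); cv2.imwrite('pics/side2.png',cv2.resize(d['pixels'][150:280,280:400,::-1],None,fx=5,fy=4.5//1+1))
"
```

```text
t 3.37 pos [ 0.5802 -0.0896  0.1146] w 0.326 F [-0.88  0.45 -0.15] zyaw 14.3
shift [ 0.002   0.0023 -0.001 ] turn [-0.     -0.0002 -0.0001]
```

View pics/side2.png

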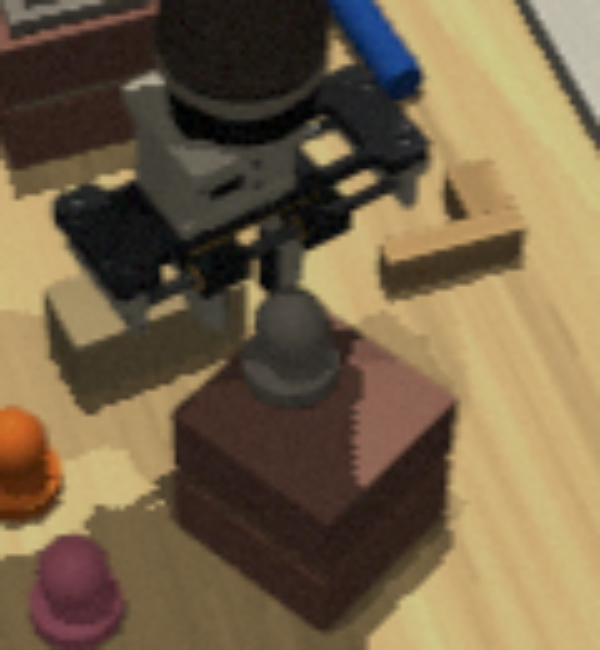

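The side view shows the fingers behind the finial, with a gap, and the finial upright. Now the slow push along tool −y.

Call:
step_arm:
  rows:
    - [0.35,0.001,-0.004,0,0,0,0]
    - [0.35,0.002,-0.008,0,0,0,0]
    - [0.35,0.002,-0.012,0,0,0,0]
    - [0.35,0.002,-0.0135,0,0,0,0]
    - [0.35,0.002,-0.015,0,0,0,0]
    - [0.35,0.002,-0.0165,0,0,0,0]
    - [0.35,0.002,-0.018,0,0,0,0]
    - [0.35,0.002,-0.0195,0,0,0,0]
    - [0.35,0.002,-0.021,0,0,0,0]
    - [0.35,0.002,-0.0225,0,0,0,0]
    - [0.35,0.002,-0.024,0,0,0,0]
    - [0.35,0.002,-0.0255,0,0,0,0]

```text
clock: 4.42
position: [0.5851, -0.109, 0.113]
ee_rot: [-0.196, 1.562, 0.197]
force: [-0.2, 1.5, 0.7]
width: 0.323
```

Call:
step_arm:
  rows:
    - [0.35,0,-0.001,0,0,0,0]
    - [0.35,0,-0.002,0,0,0,0]
    - [0.35,0,-0.003,0,0,0,0]
    - [0.35,0,-0.004,0,0,0,0]
    - [0.35,0,-0.005,0,0,0,0]
    - [0.35,0,-0.006,0,0,0,0]
    - [0.35,0,-0.007,0,0,0,0]
    - [0.35,0,-0.008,0,0,0,0]

```text
clock: 5.08
position: [0.5869, -0.1156, 0.1131]
ee_rot: [-0.196, 1.562, 0.196]
force: [-0.8, 1.2, -0.7]
width: 0.322
```

```bash
python3 -c "
from h import *
togo([.590,-.132,.113],14.3)
d=grab('side'); cv2.imwrite('pics/side3.png',cv2.resize(d['pixels'][180:280,300:400,::-1],None,fx=6,fy=6))
o=measure(d,'side'); print(o)
"
```

```text
t 5.08 pos [ 0.5869 -0.1156  0.1131] w 0.322 F [-0.78  1.18 -0.67] zyaw 14.31
shift [ 0.0001 -0.0208 -0.0014] turn [0.0002 0.     0.    ]
{'pier': ((596.9132690429688, -166.80804443359375), (113.68183898925781, 111.26309967041016), 30.50922203063965), 'ball': array([ 0.55608918, -0.14567713,  0.20459798]), 'nb': 878}
```

View pics/side3.png

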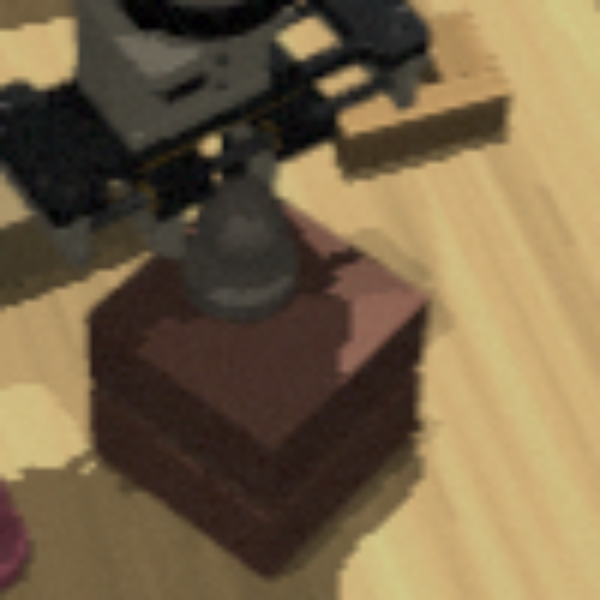

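The finial, at (240,250), is upright and just about at contact. I'll push about 13 mm more, slowly, and then look.

Call:
step_arm:
  rows:
    - [0.35,0,-0.001,0,0,0,0]
    - [0.35,0,-0.002,0,0,0,0]
    - [0.35,0,-0.003,0,0,0,0]
    - [0.35,0,-0.004,0,0,0,0]
    - [0.35,0,-0.005,0,0,0,0]
    - [0.35,0,-0.006,-0.0005,0,0,0]
    - [0.35,0,-0.007,-0.0005,0,0,0]
    - [0.35,0,-0.008,-0.001,0,0,0]
    - [0.35,0,-0.009,-0.001,0,0,0]
    - [0.35,0,-0.01,-0.001,0,0,0]

```text
clock: 5.97
position: [0.5881, -0.1235, 0.1131]
ee_rot: [-0.196, 1.562, 0.196]
force: [-1.0, 0.3, -0.8]
width: 0.33
```

```bash
cat >> h.py <<'E'
def sideball(d):
    # ball: grey pixels in ball height band, near pier axis
    uv=box(d,*BOX["side"]); P,ok=cloud(d,uv); b=ok&(P[:,2]>.134)&(P[:,2]<.173)&(P[:,1]<-.125)&(abs(P[:,0]-.594)<.03)
    B=P[b]; k=least_squares(lambda c:np.linalg.norm(B-c,axis=1)-.02,B.mean(0)+[0,.01,-.01],loss="soft_l1",f_scale=.0015); return k.x,len(B),np.median(abs(k.fun))
E
python3 -c "
from h import *
togo([.590,-.132,.113],14.3)
d=grab('side'); cv2.imwrite('pics/side4.png',cv2.resize(d['pixels'][180:280,300:400,::-1],None,fx=6,fy=6))
print(sideball(d))
"
```

```text
t 5.97 pos [ 0.5881 -0.1235  0.1131] w 0.33 F [-0.96  0.3  -0.79] zyaw 14.31
shift [ 0.0001 -0.0109 -0.0003] turn [ 0.0002 -0.0001 -0.    ]
(array([ 0.59667946, -0.15293123,  0.14860039]), 206, np.float64(0.0013542706024099165))
```

View pics/side4.png

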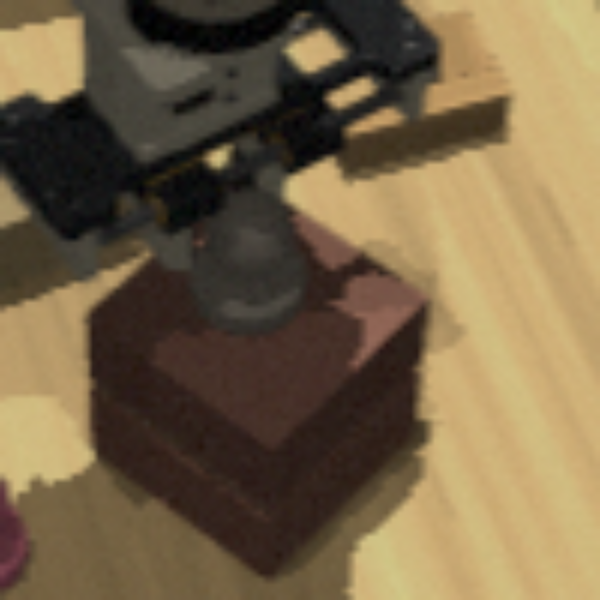

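The finial slid about 14 mm and stayed upright; its foot centre is now at about (248,290). About 9 mm remain, so I'll push 6–7 mm, back off and check with the top camera.

Call:
step_arm:
  rows:
    - [0.35,0,-0.001,0,0,0,0]
    - [0.35,0,-0.002,0,0,0,0]
    - [0.35,0,-0.003,0,0,0,0]
    - [0.35,0,-0.004,0,0,0,0]
    - [0.35,0,-0.005,0,0,0,0]
    - [0.35,0,-0.006,0,0,0,0]
    - [0.35,0,-0.007,0,0,0,0]
    - [0.35,0,-0.008,0,0,0,0]
    - [0.35,0,-0.008,0,0,0,0]

```text
clock: 6.77
position: [0.5897, -0.1299, 0.1131]
ee_rot: [-0.196, 1.562, 0.196]
force: [-0.4, 0.7, -0.5]
width: 0.322
```

```bash
python3 -c "
from h import *
togo([.590,-.132,.113],14.3)
d=grab('side'); print(sideball(d))
"
```

```text
t 6.77 pos [ 0.5897 -0.1299  0.1131] w 0.322 F [-0.37  0.67 -0.5 ] zyaw 14.3
shift [ 0.0002 -0.0026 -0.0003] turn [-0.      0.      0.0002]
(array([ 0.5980061 , -0.15884371,  0.14846372]), 218, np.float64(0.0015063080773293474))
```

Call:
step_arm:
  rows:
    - [0.35,0,0.003,0,0,0,0]
    - [0.35,0,0.007,0,0,0,0]
    - [0.35,0,0.015,0,0,0,0]
    - [0.35,0,0.03,0,0,0,0]
    - [0.35,0,0.05,0,0,0,0]
    - [0.35,0,0.1,0,0,0,0]
    - [0.35,0,0.15,0,0,0,0]
    - [0.35,0,0.2,0,0,0,0]
    - [0.35,-0.05,0.24,0,0,0,0]
    - [0.35,-0.1,0.25,0,0,0,0]
    - [0.35,-0.1,0.25,0,0,0,0]

```text
clock: 7.73
position: [0.5415, 0.069, 0.198]
ee_rot: [-0.198, 1.555, 0.202]
force: [1.4, 0.2, 0.8]
width: 0.323
```

```bash
python3 -c "
from h import *
for n in ('side','top'):
    d=grab(n); cv2.imwrite(f'pics/{n}5.png',cv2.resize(d['pixels'][120:300,220:460,::-1],None,fx=3,fy=3))
"
```

```text
(no output)
```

View pics/top5.png

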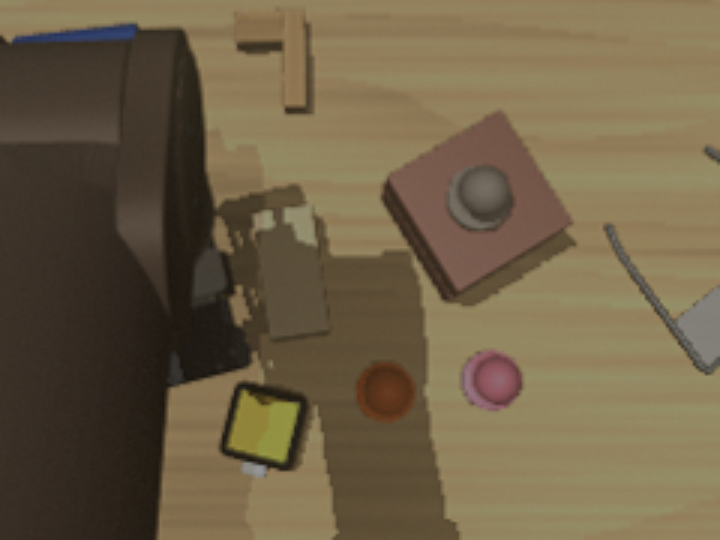

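View pics/side5.png

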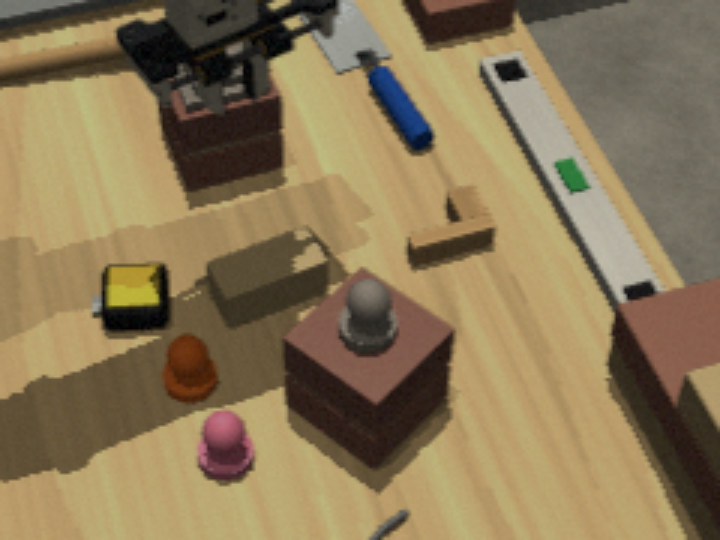

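Both views are clear and the finial is upright, slightly short of the middle: top crop foot about (480,198), pier middle about (477,204). I'll measure the difference.

```bash
cat >> h.py <<'E'
def footfit(d,n,p0):
    # outline of foot disc: non-red pixels vs face; contour -> plane .122 -> circle r=26 robust
    x0,x1,y0,y1=BOX[n]; uv=box(d,*BOX[n]); c=d["pixels"][uv[:,1],uv[:,0]].astype(float)
    sat=(c.max(1)-c.min(1))/(c.max(1)+1); Q=onplane(d,uv,.115)
    g=((sat<.2)&(np.hypot(*(Q[:,:2]-p0[:2]).T)<.045)).reshape(y1-y0,x1-x0).astype(np.uint8)
    ct=max(cv2.findContours(g,cv2.RETR_EXTERNAL,cv2.CHAIN_APPROX_NONE)[0],key=cv2.contourArea).reshape(-1,2)+[x0,y0]
    B=onplane(d,ct,.1165)[:,:2]
    k=least_squares(lambda q:np.hypot(*(B-q[:2]).T)-q[2],[*p0[:2],.026],loss="soft_l1",f_scale=.0008)
    return k.x,np.median(abs(k.fun)),len(B)
def corners(d,n):
    s,e=square(d,n); return s
E
python3 - <<'E'
from h import *
for n in("side","top"):
    for _ in range(2):
        d=grab(n); s,e=square(d,n); o=measure(d,n); b=o["ball"]; f=footfit(d,n,b)
        uv,P=foot(d,n,b); Q=onplane(d,uv,.122)[:,:2]; (cx,cy),r=cv2.minEnclosingCircle((Q*1000).astype(np.float32))
        print(n,"sq",s.round(4),e.round(4),"rect",np.round(o["pier"][0],1),np.round(o["pier"][1],1),"ball",b.round(4),"foot",f[0].round(4),f[1].round(4),"disc",np.round([cx,cy,r],1))
    im=d["pixels"].copy()
    x0,x1,y0,y1=BOX[n]; im=cv2.resize(im[y0:y1,x0:x1,::-1],None,fx=6,fy=6)
    def draw(P,col):
        q=((project(d,P)+.5-[x0,y0])*6).astype(np.int32); cv2.polylines(im,[q],True,col,1)
    a=s[2]; M=np.array([[np.cos(a),-np.sin(a)],[np.sin(a),np.cos(a)]])
    draw(np.c_[(np.array([[1,1],[1,-1],[-1,-1],[-1,1]])*.055)@M.T+s[:2],np.full(4,.108)],(0,255,0))
    t=np.linspace(0,6.28,40); draw(np.c_[f[0][0]+.026*np.cos(t),f[0][1]+.026*np.sin(t),np.full(40,.1165)],(255,255,0))
    cv2.imwrite(f"pics/{n}6.png",im)
E
cd pics; python3 -c "
import cv2,numpy as np
a=cv2.imread('top6.png');b=cv2.imread('side6.png');h=max(len(a),len(b));f=lambda x:cv2.copyMakeBorder(x,0,h-x.shape[0],0,0,0)
cv2.imwrite('fit6.png',cv2.resize(np.hstack([f(a),f(b)]),None,fx=.78,fy=.78))"
```

```text
side sq [ 0.5978 -0.1653  0.5393  0.0511] 0.0026 rect [ 596.6 -167.1] [113.7 111.6] ball [ 0.5979 -0.1609  0.1483] foot [ 0.5976 -0.1548  0.0298] 0.0045 disc [ 595.8 -165.2   26.8]
side sq [ 0.5975 -0.1648  0.5523  0.0518] 0.0019 rect [ 597.3 -166.8] [112.1 111.7] ball [ 0.5976 -0.1604  0.1483] foot [ 0.598  -0.155   0.0294] 0.0045 disc [ 595.8 -165.2   26.8]
top sq [ 0.5979 -0.161   0.5362  0.0535] 0.0006 rect [ 597.7 -161.7] [109.7 110.9] ball [ 0.5979 -0.1603  0.1493] foot [ 0.6047 -0.1631  0.0127] 0.0011 disc [ 597.  -159.3   25.9]
top sq [ 0.5979 -0.161   0.5383  0.0534] 0.0006 rect [ 597.8 -161.9] [109.9 110.4] ball [ 0.5979 -0.1608  0.1493] foot [ 0.6052 -0.1641  0.0125] 0.0012 disc [ 597.  -159.3   25.9]
```

View pics/fit6.png

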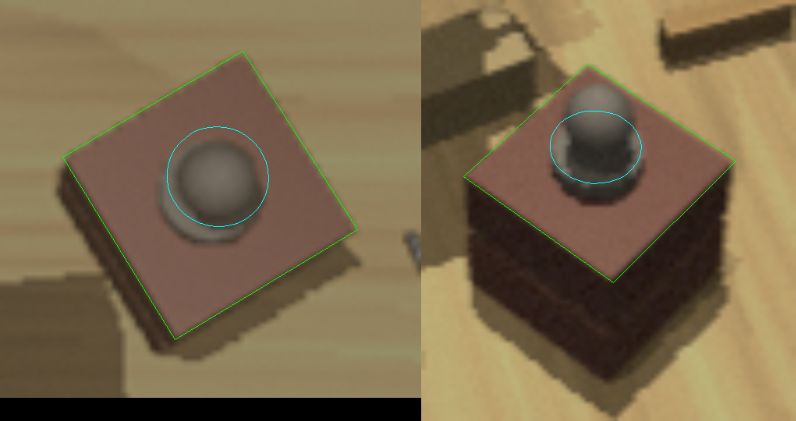

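The green square fits well in both views. The cyan foot fit is bad because the ball's silhouette corrupted it, so I discard it. The ball and disc measurements put the finial within about 2.5 mm of the middle. To check, I'll overlay the ideal foot ring (z=0.122) at the pier middle.

```bash
python3 - <<'E'
from h import *
L=[]
for n,c in(("top",(.5979,-.161)),("side",(.5977,-.165))):
    d=grab(n); x0,x1,y0,y1=BOX[n]; x0,x1,y0,y1=(350,400,165,215) if n=="top" else (320,370,195,245)
    im=cv2.resize(d["pixels"][y0:y1,x0:x1,::-1],None,fx=8,fy=8,interpolation=cv2.INTER_CUBIC)
    t=np.linspace(0,6.28,60)
    for z,r,col in((.122,.026,(0,255,255)),(.1105,.026,(255,255,0)),(.150,.02,(0,255,0))):
        q=((project(d,np.c_[c[0]+r*np.cos(t),c[1]+r*np.sin(t),np.full(60,z)])+.5-[x0,y0])*8).astype(np.int32); cv2.polylines(im,[q],True,col,1)
    L.append(im)
cv2.imwrite("pics/ring7.png",np.hstack(L))
E
```

```text
(no output)
```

View pics/ring7.png

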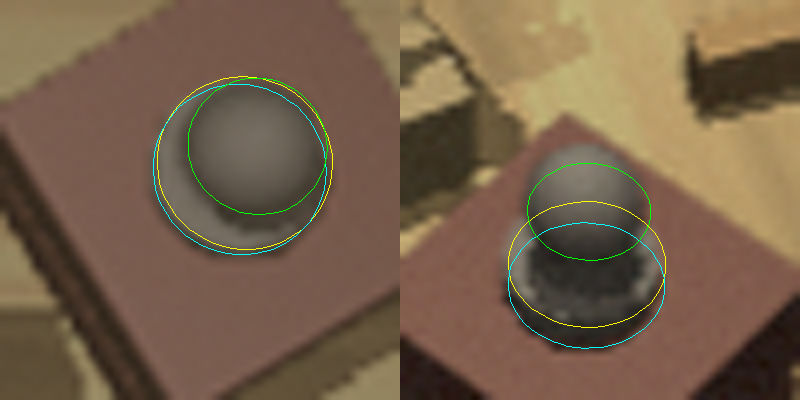

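The rings centred on the pier match the foot to about half a pixel in both views, roughly 1–1.5 mm off-centre. I'll raise the arm clear and check the bystanders before handing in.

Call:
step_arm:
  rows:
    - [0.35,-0.05,0,0,0,0,0]
    - [0.35,-0.1,0,0,0,0,0]
    - [0.35,-0.15,0,0,0,0,0]
    - [0.35,-0.2,0,0,0,0,0]
    - [0.35,-0.2,0.1,0.0,0,0,0]
    - [0.35,-0.2,0.2,0.0,0,0,0]
    - [0.35,-0.2,0.3,0,0,0,0]
    - [0.35,-0.2,0.4,0,0,0,0]
    - [0.35,-0.2,0.4,0,0,0,0]
    - [0.35,-0.2,0.4,0,0,0,0]
    - [0.35,-0.2,0.4,0,0,0,0]
    - [0.35,-0.2,0.4,0,0,0,0]

```text
clock: 9.13
position: [0.4591, 0.3781, 0.3518]
ee_rot: [-0.198, 1.564, 0.199]
force: [1.0, -0.2, -0.7]
width: 0.323
```

```bash
python3 - <<'E'
from h import *
togo([.5,0,.3],14)
L=[]
for n in("side","top"):
    d=grab(n); o=measure(d,n); s,e=square(d,n); print(n,s.round(4),o["ball"].round(4))
    a=cv2.imread(f"pics/{n}0.png"); L.append(np.hstack([cv2.resize(a,(400,250)),cv2.resize(d["pixels"][...,::-1],(400,250))]))
cv2.imwrite("pics/cmp.png",np.vstack(L))
E
```

```text
t 9.13 pos [0.4591 0.3781 0.3518] w 0.323 F [ 0.98 -0.21 -0.66] zyaw 14.47
shift [ 0.0646 -0.4704 -0.0685] turn [ 0.0079 -0.0019 -0.0005]
side [ 0.5976 -0.1646  0.5536  0.0518] [ 0.5984 -0.1605  0.1483]
top [ 0.5978 -0.1609  0.5385  0.0535] [ 0.5979 -0.1604  0.1492]
```

View pics/cmp.png

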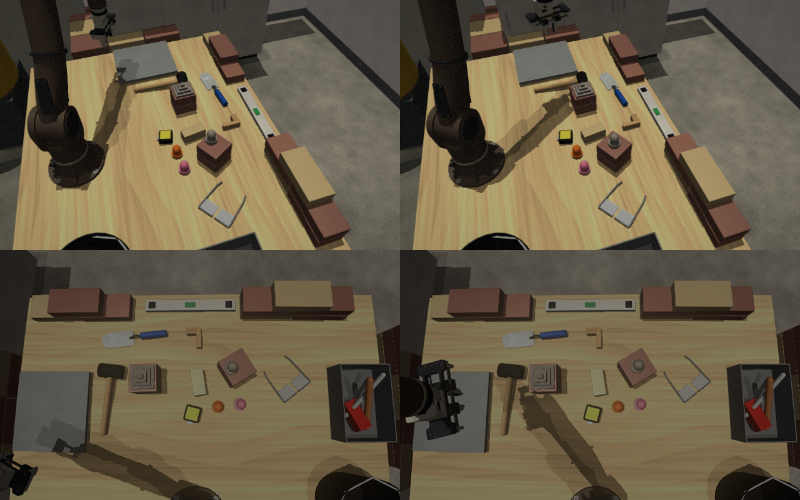

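The before and after views match except for the finial, which now stands in the middle of the pier; at top right of each pair the finial is at (614,140) and (639,367). The cap and all the bystanders are unmoved, and the arm is clear. Handing in.

```bash
python3 -c "
from h import *
print(arm.sign_off())"
```

```text
the job is handed in; nothing more can be done
None
```

The finial now stands upright in the middle of its pier, about 1–2 mm off-centre by my best estimate. I pushed it about 22 mm low on its foot with the partly opened fingers. It took three slow pushes at roughly 10–15 mm/s, without gripping or lifting it. I then backed the arm away and handed the job in at about 9 s on the robot's clock.

**Last checks:**
- **Top camera:** the ball's axis is 0.5 mm from the pier's middle. An earlier top-view reading of the foot disc gave about 2 mm.
- **Side camera:** foot rings drawn at the pier's middle match the foot to about 1 mm.
- **Surroundings:** in the before and after views only the finial has moved. The cap and all the other items look unmoved, and the arm is clear of everything.

**Checks that disagreed:**
- **Ball reading from the side:** it shows the finial about 4 mm off in y. I trust it less, because the ball-depth fit already disagreed with the foot by about 4 mm in that view before I moved anything. Even 4 mm would be within tolerance.
- **Automatic foot-circle fit:** it failed because it picked up the ball's outline, so I discarded it.

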